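# Ready the gummed-tape machine: lock the tank, hold the roll cover at the threading mark

### The job

The gummed-tape machine's water tank has just been topped up: first turn the lock ring on its filler clockwise until its pointer stands on the locked mark, so that nothing slops out, and only then lift the sprung roll cover by its thumb tab to the threading mark, 40 degrees open, without swinging it far past. Finish while still holding the cover at the mark, so that I can thread the tape; it springs shut if you let go. Leave everything else on the bench where it is.

Things in the scene. Friction and masses are not known exactly. Their poses are not given: they have to be found in the camera images.
- machine: Grey gummed-paper-tape machine fixed to the bench, 390 mm long. Its low front deck (85 mm above the bench) faces the robot; the roll bay behind is 163 mm tall. On its left, beside the deck, is the water tank (150 x 102 mm, top 85 mm up). Origin on the bench under the main box's centre; x from the machine's front to its back (away from the robot), y to its left, z up.
- ring_centre (a point): On the axis of the lock ring, 9 mm below its top. The ring is a black knurled collar on the tank's top: 52 mm diameter, from 91 to 117 mm above the bench, a fixed plug in its middle standing 3 mm higher. Two wings, 16 mm tall, stick out opposite ways: a 10 mm wide pointer reaching 48 mm from the axis, a stub reaching 36 mm. Between them the ring can be gripped across its diameter.
- ring_pointer (a point): Tip of the ring's pointer wing, which has a fine steel line on top: 48 mm from the ring's axis, at ring_centre's height. Turns with the ring.
- locked_mark (a point): Middle of the locked mark, a raised steel bar 16 x 6 mm on the tank's top, 61 mm from the ring's axis, straight towards the machine's front. The ring is locked when its pointer points at it. Two small dots mark the open position.
- cover_tab (a point): Grip point of the cover's thumb tab, which sticks out 38 mm towards the robot from the middle of the cover's front edge, 30 mm wide (along machine y), 12 mm thick. The point is at mid width and thickness, 218 mm from the hinge line, 22 mm out from the front edge; 163 mm above the bench when shut, free below down to 105 mm. Pinched across its width from above it swivels between the pads.
- cover_hinge (a point): Middle of the cover's hinge line, which runs along the machine's y at the back, 163 mm above the bench. The cover is a dark steel flap over the roll bay, 196 x 172 x 5 mm, front edge turned down 24 mm. Open by an angle A, cover_tab is 218 cos A mm in front of this point (towards the machine's front) and 218 sin A mm above it.
- thread_mark (a point): The threading mark at the rim of the left hinge cheek. The cheeks are round grey plates, 110 mm diameter, centred on the hinge line on both sides of the cover; each bears the mark, a raised steel line from the hinge outward to the front at 40 degrees above level. Seen from the side, the cover at the mark runs along that line.
- lock_ring (a joint): Lock ring's angle, rad: grows as the ring is turned clockwise seen from above; 0 is fully open, 1.20 has the pointer on the locked mark, and the ring comes up against its stop at 1.26. It starts between 0 and 0.35, turns stiffly (0.12 N m friction) and stays where it is left.
- cover (a joint): Cover's opening angle, rad: 0 shut, grows as it lifts; 0.70 (40 degrees) is the threading mark; it could swing on to 1.30. A spring pulls it shut: spring and weight together take about 3 N at the tab to start it and about 5 N upward at the mark, and it falls shut when let go.
- knife: Grey box knife, 130 x 20 x 12 mm, lying on the front deck of the machine, right-hand side. Leave alone. Origin under its centre.
- spare_roll: Spare kraft tape roll lying flat, 120 mm diameter, 72 mm tall, on the bench to the right of the roll bay. Leave alone. Origin under its centre.
- can: Drinks can, 66 mm diameter, 122 mm tall, on the bench left of the roll bay, behind the tank. Leave alone. Origin under its centre.
- white_carton: White carton, 70 x 70 x 60 mm, on the bench to the left of the tank. Leave alone. Origin under its centre.
- power_bank: Black power bank, 140 x 68 x 16 mm, on the bench to the right of the machine's front deck. Leave alone. Origin under its centre.
- phone: Black phone, 150 x 72 x 9 mm, on the bench at the right. Leave alone. Origin under its centre.
- gift_carton: Flat pink carton, 160 x 75 x 55 mm, on the bench at the left. Leave alone. Origin under its centre.

How it is judged (in metres and radians):
On the way, in this order (a step that is already met when the one before it is completed fails the run):
1. the lock ring is turned to its locked mark while the cover is still shut (value of joint lock_ring above 1.09 rad and value of joint cover below 0.1 rad), for 0.2 s.
2. the cover is lifted to the threading mark by the fingers (value of joint cover between 0.6 and 0.8 rad and contact force between the fingers and cover above 0.5 N), for 0.2 s.
At the end, for the whole second after the job is handed in: The lock ring stands at its locked mark (within about 6 degrees, or at its stop just past it), and the robot's fingers hold the roll cover still at the threading mark, 40 degrees open, give or take 5.7 degrees; nothing else props it (all of step 2 and value of joint lock_ring above 1.09 rad and velocity of joint cover between -0.1 and 0.1 rad/s and contact force between each of knife, can, white_carton, power_bank, spare_roll, phone, gift_carton and cover below 0.2 N); the arm keeps its last pose, push and grip.
It fails at once if the cover is lifted before the ring is locked (value of joint cover above 0.15 rad and value of joint lock_ring below 1.05 rad).
It fails at once if the cover is swung far past the mark (value of joint cover above 1 rad).
It fails at once if something else on the bench is moved (distance of any of knife, spare_roll, can, white_carton, power_bank, phone, gift_carton from where it was at the start of the episode above 0.03 m).
It also fails if it takes over 51 s, if anything falls off the work surface, if the arm or the gripper's body presses on something with over 40 N, if the wrist force passes 120 N, or if a joint passes its speed limit or range.

### The arm

A 6-joint arm with a two-finger parallel gripper is mounted at the origin on the work surface. World frame = base frame: x ahead of the robot, y to its left, z up, the work surface at z = 0. Lengths are in m, angles in degrees, forces in N, time in s.
With the tool pointing down it reaches from about 0.425 to 1.125 m from the base axis. Payload 14.9 kg.
Tool frame: the origin (TCP) lies midway between the tips of the shut fingers; the grasp point (between the pads) lies 19 mm behind it; z points along the fingers, x is the direction in which the jaws open and shut, and the axes are right-handed (so a half turn about z gives the same grasp; the last joint's range is limited). The gripper opens to 91 mm and grips with 3 to 60 N. Pads are 32 mm wide; open, the fingers measure 118 mm over their backs; the gripper's body (76 mm by 178 mm) begins 60 mm behind the grasp point.
Start: joints at [69.826, 21.709, 99.362, -0, 58.929, -1.908], TCP at [0.219, 0.665, 0.214] pointing down, gripper open.
Joint ranges: [-158.91, 158.91], [-42.39, 125.64], [0.06, 152.35], [-60.88, 240.88], [17.5, 164.5], [-176.32, 176.32]. Speed limits (degrees/s): [108.29, 108.29, 136.94, 180, 180, 180].

### API

Orientations are given as a 3x3 rotation matrix whose columns are the frame's x, y, z axes.
In Python, from workcell import env gives the robot as it stands. Calls block until the motion is done:
- env.reach(position, orientation): joint-space move of the TCP to a pose.
- env.movel(position, v=0.15, orientation=None): straight line of the TCP; orientation=None keeps the orientation; v is the mean speed in m/s.
- env.move_joints(angles): joint-space move.
- env.command_gripper(opening, newtons=None): finger opening in m; newtons is the grip in N (None keeps the last); returns when the fingers have stopped.
- env.wait(seconds).
- env.solve_ik(position, orientation): joint angles nearest the present ones, or None.
- env.sense(): the state.
- env.snapshot(name): name is "scene" or "top" or "wrist"; returns (picture, depth): 480x640x3 uint8, red, green, blue; 480x640 float32, m along the optical axis (not along the pixel's ray), 0 where there is no reading.
- env.calibration(name): a dict with "mtx" (3x3 intrinsics, pixels), "xyz" and "attitude" of the camera in the world; the wrist camera has in their place "T_tool_cam" (4x4, takes a point from camera to tool coordinates, whose origin is the TCP and whose axes are the tool frame's). Camera axes: x right, y up, looking along -z (the intrinsics and any distortion apply to the point x, -y, -z); pixel columns grow to the right and rows downward; lengths in m; the calibration is good to about 2 mm. The wrist camera is an equidistant fisheye: a pixel r from the principal point sees the ray r / f radians off the axis. A picture is of the moment at which its call begins: read the wrist's pose just before it. calibration takes no time and is no camera call.
A pose or a line that the arm cannot do raises env.MotionError and nothing moves.
- env.finish_job(): hands the job in, once; it reports no verdict.
Trained networks look in the newest picture that a camera, given by its name, has taken for a name from the list of things; names that differ only in an ending like _2 or _b are one class to them, and where a whole thing is asked for, a point or a joint stands for the part that bears it (a point fixed in the world has none). Each returns a list of dicts, best first, with "confidence" (0 to 1); they miss things now and then, are a little off and sometimes report something else, mostly with a low value. They report only what shows in the picture. A call takes as long as a camera call.
- env.masks_of(name, camera): "region" (480x640 bool, what is visible of it) and "rect" ([left, top, width, height] in pixels, round what is visible of it).
The state is a dict: "time_s": time; "qpos": joint angles; "dq": joint speeds; "joint_torque": joint torques, N m; "tcp_pos": TCP position; "eef_rot": TCP orientation; "wrist_force": force on the tool from outside, world axes, zero at the start; "wrist_torque": the same for the moment, N m; "opening": finger opening in m.
Only numpy, scipy, OpenCV 4.12 (cv2) and the standard library are available. Lean on these libraries where they do the work, as an engineer would, in place of code of your own. Each camera call takes 0.05 s, during which the arm holds its last target.

## Working session

There is one attempt and no reset: what is moved stays moved. The work goes in short steps, each a Python script; the robot and the scene stay as the last script left them, time stands still between calls to the robot, and variables do not carry over. Pictures are saved under pics/ and viewed, and the job is handed in when it is done.

```bash
ls; mkdir -p pics; cat > h.py <<'E'
import numpy as np, cv2
from workcell import env
def pts(cam,depth):
    c=env.calibration(cam); K=np.array(c["mtx"]); R=np.array(c["attitude"]); t=np.array(c["xyz"])
    v,u=np.mgrid[0:480,0:640]
    d=depth
    P=np.stack([(u-K[0,2])/K[0,0]*d, -(v-K[1,2])/K[1,1]*d, -d],-1)
    return P@R.T+t
def proj(cam,p):
    c=env.calibration(cam); K=np.array(c["mtx"]); R=np.array(c["attitude"]); t=np.array(c["xyz"])
    q=(np.atleast_2d(p)-t)@R
    return np.stack([K[0,0]*q[:,0]/-q[:,2]+K[0,2], K[1,1]*-q[:,1]/-q[:,2]+K[1,2]],-1)
E
python3 - <<'E'
from h import *
for c in ["scene","top"]:
    im,d=env.snapshot(c); np.savez(f"{c}0.npz",im=im,d=d,P=pts(c,d))
    cv2.imwrite(f"pics/{c}0.png",im[...,::-1])
    k=env.calibration(c); print(c,{a:np.round(np.array(b),4).tolist() for a,b in k.items() if not isinstance(b,str)})
    for n in ["ring_centre","ring_pointer","locked_mark","cover_tab","cover_hinge","thread_mark","can","white_carton","gift_carton","knife"]:
        for m in env.masks_of(n,c)[:2]:
            r=m.get("region"); P=pts(c,d)[r&(d>0)]
            print(n,round(m["confidence"],2),m["rect"],np.round(np.median(P,0),3) if len(P) else None)
s=env.sense(); print(s)
E
```

```text
pics
scene {'mtx': [[565.3288, 0.0, 315.8847], [0.0, 565.3288, 235.7055], [0.0, 0.0, 1.0]], 'xyz': [1.2892, 0.3398, 1.3668], 'attitude': [[-0.4582, -0.7379, 0.4956], [0.8887, -0.3894, 0.2419], [0.0145, 0.5513, 0.8342]]}
ring_centre 0.96 [221.0, 198.8, 153.2, 149.6] [ 0.68  -0.026  0.16 ]
ring_centre 0.18 [341.3, 224.2, 17.6, 23.6] [0.506 0.058 0.116]
ring_pointer 0.69 [339.6, 223.6, 20.7, 22.3] [0.506 0.057 0.116]
ring_pointer 0.24 [202.9, 142.2, 34.1, 42.1] [ 0.383 -0.448  0.011]
locked_mark 0.95 [221.6, 199.4, 150.3, 149.9] [ 0.679 -0.027  0.16 ]
locked_mark 0.7 [232.1, 217.8, 90.5, 89.6] [ 0.696 -0.057  0.167]
cover_tab 0.65 [232.1, 214.5, 93.1, 94.5] [ 0.695 -0.057  0.167]
cover_hinge 0.76 [216.9, 202.4, 161.8, 145.7] [ 0.68  -0.026  0.16 ]
thread_mark 0.95 [218.0, 201.4, 158.4, 146.2] [ 0.68  -0.026  0.16 ]
thread_mark 0.25 [338.6, 223.7, 19.0, 22.5] [0.508 0.058 0.115]
can 0.96 [329.7, 280.1, 25.5, 43.4] [0.677 0.117 0.111]
white_carton 0.72 [377.5, 236.5, 37.9, 37.4] [0.461 0.182 0.058]
white_carton 0.7 [337.1, 222.6, 23.6, 21.7] [0.504 0.055 0.116]
gift_carton 0.87 [455.3, 22
[... 1311 characters left out ...]
      5.89268944e+01, -1.90729230e+00]), 'dq': array([-9.81168279e-02, -4.76152587e-02,  1.40360484e-02,  3.23475160e-02,
        4.44946904e-02, -4.52953030e-05]), 'joint_torque': array([ 1.64886202e-03, -7.63745070e+01, -4.34725177e+01,  6.52772700e-02,
        3.92606389e-02, -9.84129855e-06]), 'tcp_pos': array([0.21940048, 0.66475049, 0.21390899]), 'eef_rot': array([[ 3.13410008e-01,  9.49617906e-01,  9.77039763e-06],
       [ 9.49617906e-01, -3.13410008e-01, -1.03417870e-05],
       [-6.75860570e-06,  1.25193641e-05, -1.00000000e+00]]), 'wrist_force': array([0.8778635 , 0.19468214, 0.22709252]), 'wrist_torque': array([0.02517924, 0.01924448, 0.07200326]), 'opening': 0.09130879347472699}
```

```bash
python3 - <<'E'
import numpy as np,cv2
t=np.load("top0.npz")["im"][...,::-1]; s=np.load("scene0.npz")["im"][...,::-1]
cv2.imwrite("pics/topc.png",cv2.resize(t[110:320,220:420],None,fx=2.8,fy=2.8,interpolation=cv2.INTER_CUBIC))
cv2.imwrite("pics/scenec.png",cv2.resize(s[190:360,210:410],None,fx=3.5,fy=3.5,interpolation=cv2.INTER_CUBIC))
E
```

```text
(no output)
```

View pics/topc.png

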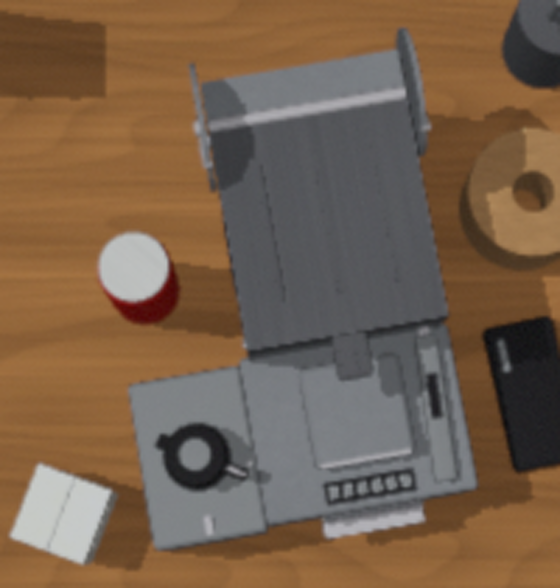

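View pics/scenec.png

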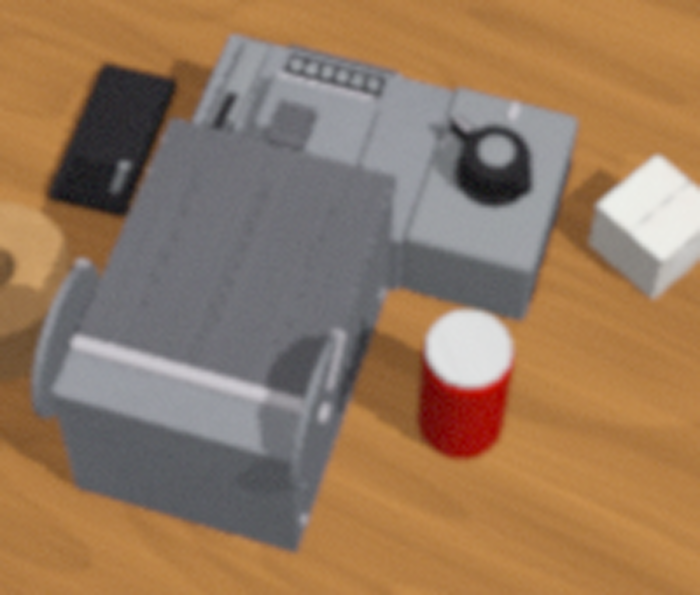

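View pics/scene0.png

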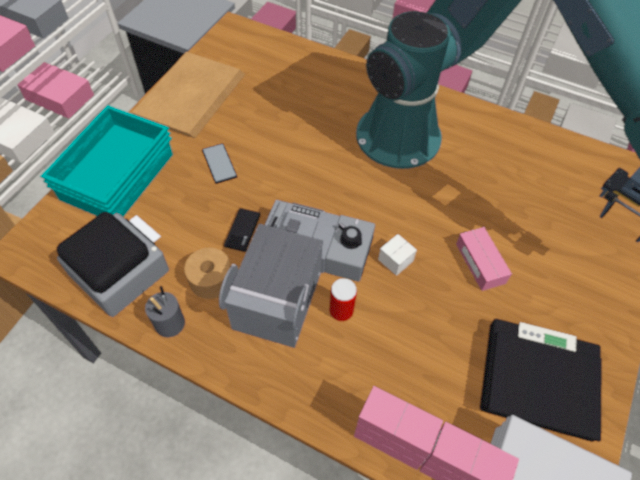

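```bash
python3 - <<'E'
import numpy as np,cv2
for c in ["top","scene"]:
    z=np.load(c+"0.npz"); P=z["P"]; d=z["d"]; X,Y,Z=[P[...,i] for i in range(3)]
    roi=(d>0)&(X>.35)&(X<.85)&(Y>-.25)&(Y<.25)
    def rect(m,n):
        k,l,st,_=cv2.connectedComponentsWithStats(m.astype(np.uint8)); i=1+np.argmax(st[1:,4]); m=l==i
        p=P[m][:,:2].astype(np.float32); r=cv2.minAreaRect(p*1000); b=cv2.boxPoints(r)
        print(c,n,len(p),np.round(r[0],1),np.round(r[1],1),round(r[2],2),"z",round(np.median(Z[m]),4),"box",np.round(b,0).tolist()); return m
    m=rect(roi&(Z>.155)&(Z<.175),"cover"); print(np.round(np.median(P[m],0),4))
    rect(roi&(Z>.078)&(Z<.094),"deck/tank")
    m=roi&(Z>.103)&(Z<.13)&(X>.42)&(X<.56)&(Y>.0)&(Y<.15)
    m=rect(m,"ring")
    p=P[m][:,:2].astype(np.float32); print("circle",cv2.minEnclosingCircle(p), p.mean(0))
    # plug top
    mm=m&(Z>.117); print("plug?",mm.sum(),P[mm].mean(0) if mm.any() else None)
E
```

```text
top cover 7294 [695.8 -56.9] [280.3 179. ] 10.46 z 0.1648 box [[542.0, 6.0], [574.0, -170.0], [850.0, -119.0], [817.0, 56.0]]
[ 0.7057 -0.0546  0.1648]
top deck/tank 4755 [515.6 -35.1] [154.2 290.9] 10.39 z 0.0844 box [[414.0, 94.0], [466.0, -192.0], [618.0, -164.0], [565.0, 122.0]]
top ring 446 [497.2  52.5] [53.6 74.6] 8.3 z 0.1165 box [[465.0, 86.0], [476.0, 12.0], [529.0, 19.0], [518.0, 93.0]]
circle ((0.49595555663108826, 0.05035329982638359), 0.04159097000956535) [0.49552307 0.05542644]
plug? 192 [0.49694113 0.05828106 0.1192718 ]
scene cover 6182 [696.  -56.5] [282.9 175.6] 9.43 z 0.1663 box [[542.0, 7.0], [571.0, -166.0], [850.0, -120.0], [821.0, 53.0]]
[ 0.7175 -0.0539  0.1663]
scene deck/tank 2362 [522.8 -18.8] [182.2 258.7] 10.49 z 0.0863 box [[410.0, 92.0], [457.0, -163.0], [636.0, -129.0], [589.0, 125.0]]
scene ring 362 [493.3  53.1] [77.3 53.8] 37.58 z 0.1171 box [[446.0, 51.0], [479.0, 8.0], [540.0, 55.0], [508.0, 98.0]]
circle ((0.49559667706489563, 0.050143249332904816), 0.042033616453409195) [0.49987122 0.05569356]
plug? 186 [0.49890549 0.05580279 0.12020789]
```

```bash
python3 - <<'E'
import numpy as np,cv2
t=np.load("top0.npz")["im"][...,::-1]
cv2.imwrite("pics/ring8.png",cv2.resize(t[250:310,262:322],None,fx=10,fy=10,interpolation=cv2.INTER_CUBIC))
cv2.imwrite("pics/tab8.png",cv2.resize(t[215:255,300:390],None,fx=8,fy=8,interpolation=cv2.INTER_CUBIC))
E
```

```text
(no output)
```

View pics/ring8.png

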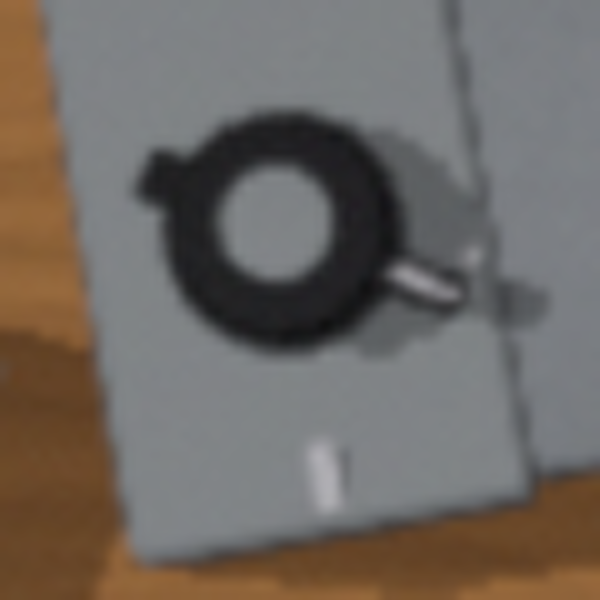

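View pics/tab8.png

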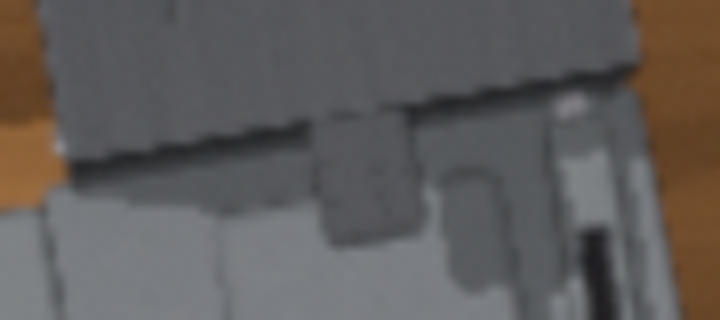

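```bash
cat >> h.py <<'E'
def ray(cam,uv,z):
    c=env.calibration(cam); K=np.array(c["mtx"]); R=np.array(c["attitude"]); t=np.array(c["xyz"])
    r=R@np.array([(uv[0]-K[0,2])/K[0,0],-(uv[1]-K[1,2])/K[1,1],-1]); return t+r*(z-t[2])/r[2]
E
python3 - <<'E'
from h import *
yaw=np.radians(10.4); ex=np.array([np.cos(yaw),np.sin(yaw),0]); ey=np.array([-np.sin(yaw),np.cos(yaw),0])
rc=ray("top",(289.9,272.5),.117); tip=ray("top",(307.6,279.3),.116); mk=ray("top",(294.,297.2),.087)
tab=ray("top",(345.9,236.5),.169)
edge=ray("top",(345,228.5),.168)
print("rc",rc,"tip",tip,"mk",mk,"tab mid",tab,"edge",edge)
print("mark rel ring machine",(mk-rc)@ex,(mk-rc)@ey)
v=tip-rc; print("ptr",np.linalg.norm(v[:2]), "angle from front",np.degrees(np.arctan2(-(v@ey),-(v@ex))))
print("tab rel ring",(tab-rc)@ex,(tab-rc)@ey)
# depth based tab
for c in ["top","scene"]:
    z=np.load(c+"0.npz");P=z["P"]; q=P-rc; a=q@ex;b=q@ey
    m=(z["d"]>0)&(P[...,2]>.15)&(P[...,2]<.18)&(a<.2)&(a>-.05)&(np.abs(b+.113)<.05)
    for lo in np.arange(.03,.2,.01):
        s=m&(a>lo)&(a<lo+.01)
        if s.sum()>2: print(c,round(lo,2),s.sum(),np.round([b[s].min(),b[s].max(),P[...,2][s].mean()],4))
    s=m&(b<-.07)&(b>-.09);print("edge a",a[s].min())
    s=m&(np.abs(b+.113)<.01);print("tip a",a[s].min())
E
```

```text
rc [0.49530106 0.05622145 0.117     ] tip [0.47930363 0.01349098 0.116     ] mk [0.43697401 0.04699595 0.087     ] tab mid [ 0.57642733 -0.07588269  0.169     ] edge [ 0.59542049 -0.07381448  0.168     ]
mark rel ring machine -0.0590341974091385 0.0014552035442688964
ptr 0.045626864604764124 angle from front 59.07511592096794
tab rel ring 0.05594615784172666 -0.1445787089700348
top 0.03 18 [-0.1561 -0.1301  0.1668]
top 0.04 56 [-0.1591 -0.1289  0.1682]
top 0.05 54 [-0.1586 -0.129   0.1675]
top 0.06 56 [-0.1591 -0.1292  0.1676]
top 0.07 133 [-0.1626 -0.0633  0.1636]
top 0.08 183 [-0.1627 -0.063   0.1645]
top 0.09 175 [-0.1619 -0.0634  0.1645]
top 0.1 182 [-0.1626 -0.0631  0.1649]
top 0.11 175 [-0.1624 -0.0633  0.1644]
top 0.12 176 [-0.1624 -0.064   0.1646]
top 0.13 179 [-0.1628 -0.0634  0.1648]
top 0.14 174 [-0.1623 -0.0631  0.165 ]
top 0.15 175 [-0.163  -0.0632  0.165 ]
top 0.16 176 [-0.1624 -0.0636  0.1651]
top 0.17 172 [-0.1629 -0.0633  0.1648]
top 0.18 173 [-0.1618 -0.063   0.1651]
top 0.19 182 [-0.163  -0.0639  0.1652]
edge a 0.07463936334050243
tip a 0.07469247833716094
scene 0.03 11 [-0.1572 -0.1323  0.168 ]
scene 0.04 36 [-0.1601 -0.1299  0.1692]
scene 0.05 38 [-0.1603 -0.131   0.1698]
scene 0.06 42 [-0.16   -0.129   0.1691]
scene 0.07 97 [-0.1628 -0.0647  0.1667]
scene 0.08 125 [-0.162  -0.0632  0.1667]
scene 0.09 138 [-0.1614 -0.0634  0.1666]
scene 0.1 130 [-0.1622 -0.0639  0.1662]
scene 0.11 136 [-0.1624 -0.0632  0.1666]
scene 0.12 128 [-0.1624 -0.0634  0.1664]
scene 0.13 144 [-0.1628 -0.0631  0.1668]
scene 0.14 136 [-0.1626 -0.0634  0.1663]
scene 0.15 141 [-0.1621 -0.0634  0.1664]
scene 0.16 132 [-0.1628 -0.0632  0.167 ]
scene 0.17 152 [-0.1628 -0.063   0.1669]
scene 0.18 145 [-0.1625 -0.0631  0.1666]
scene 0.19 154 [-0.1629 -0.0631  0.1667]
edge a 0.07239354594954218
tip a 0.07366444170353838
```

```bash
cat >> h.py <<'E'
YAW=np.radians(10.4); EX=np.array([np.cos(YAW),np.sin(YAW),0]); EY=np.array([-np.sin(YAW),np.cos(YAW),0])
RC=np.array([.497,.0567,0]); TAB=np.array([.4953,.0562,0])+.052*EX-.1445*EY+np.array([0,0,.163])
def down(a):
    a=np.radians(a); x=np.array([np.cos(a),np.sin(a),0]); z=np.array([0,0,-1.]); return np.stack([x,np.cross(z,x),z],1)
def st():
    s=env.sense(); print("t",round(s["time_s"],2),"tcp",np.round(s["tcp_pos"],4),"q",np.round(s["qpos"],1),"F",np.round(s["wrist_force"],1),"T",np.round(s["wrist_torque"],2),"op",round(s["opening"],4)); return s
E
python3 - <<'E'
from h import *
print(TAB)
R=down(125.4)
for p,r in [(RC+[0,0,.2],R),(RC+[0,0,.094],down(63.9)),(TAB+[0,0,.1],down(100.4))]: print(env.solve_ik(p,r))
env.reach(RC+[0,0,.2],R); s=st()
im,d=env.snapshot("wrist"); cv2.imwrite("pics/w0.png",im[...,::-1])
c=env.calibration("wrist"); print(c); np.savez("w0.npz",im=im,d=d,tcp=s["tcp_pos"],R=s["eef_rot"])
E
```

```text
[ 0.57253073 -0.07653908  0.163     ]
[ 3.83866725e+00  4.57554544e+00  1.22660761e+02 -2.54444375e-14
  5.27636939e+01 -1.21561333e+02]
[ 3.83866725e+00  1.48518391e+01  1.24909536e+02 -2.54444375e-14
  4.02386249e+01 -6.00613327e+01]
[-9.92627429e+00  7.44131288e+00  1.11955759e+02 -2.54444375e-14
  6.06029277e+01 -1.10326274e+02]
t 3.48 tcp [0.4971 0.0571 0.2001] q [   3.9    4.6  122.6    0.    52.8 -121.5] F [ 0.4  0.2 -0.2] T [0.03 0.07 0.04] op 0.091
{'mtx': array([[371.64829954,   0.        , 314.66428935],
       [  0.        , 371.64829954, 238.02836848],
       [  0.        ,   0.        ,   1.        ]]), 'T_tool_cam': array([[ 9.99999359e-01,  1.03807657e-03,  4.52888856e-04,
         6.94064201e-04],
       [ 1.11702889e-03, -9.70005778e-01, -2.43079295e-01,
        -6.92693595e-02],
       [ 1.86969887e-04,  2.43079645e-01, -9.70006315e-01,
        -1.71328491e-01],
       [ 0.00000000e+00,  0.00000000e+00,  0.00000000e+00,
         1.00000000e+00]])}
```

View pics/w0.png

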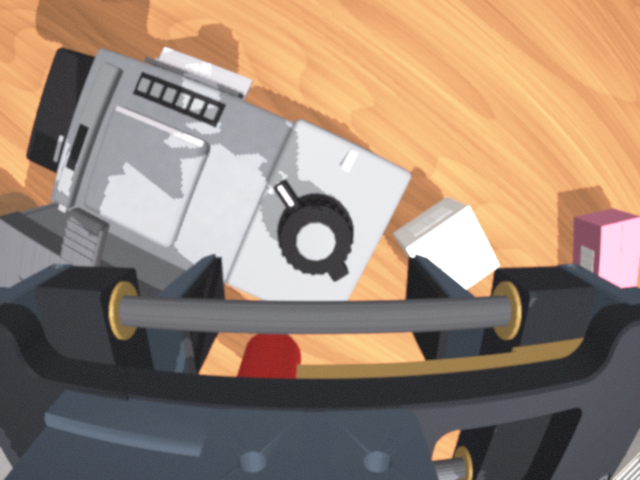

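```bash
cat >> h.py <<'E'
def wray(uv,z,tcp,R):
    c=env.calibration("wrist"); K=np.array(c["mtx"]); T=np.array(c["T_tool_cam"])
    a=np.array([uv[0]-K[0,2],uv[1]-K[1,2]]); r=np.linalg.norm(a); th=r/K[0,0]
    v=np.array([np.sin(th)*a[0]/r,-np.sin(th)*a[1]/r,-np.cos(th)])
    o=tcp+R@T[:3,3]; w=R@T[:3,:3]@v; return o+w*(z-o[2])/w[2]
E
python3 - <<'E'
from h import *
w=np.load("w0.npz"); a=(w["tcp"],w["R"])
rc=wray((316.5,241.5),.120,*a); tip=wray((279,185),.116,*a); mk=wray((348,160.5),.087,*a)
print(rc,tip,mk); v=tip-rc; m=mk-rc
print(np.linalg.norm(v[:2]),np.linalg.norm(m[:2]),np.degrees(np.arctan2(v[1],v[0])-np.arctan2(m[1],m[0])),np.degrees(np.arctan2(-m[1],-m[0])))
E
```

```text
[0.49299693 0.05642828 0.12      ] [0.47597872 0.01258153 0.116     ] [0.43406623 0.04418627 0.087     ]
0.04703357251002863 0.06018882608653123 57.05184131246781 11.735466717204973
```

```bash
sed -i 's/RC=np.array(\[.497/RC=np.array([.495/' h.py; python3 - <<'E'
from h import *
R=down(125.4)
env.movel(RC+[0,0,.2],v=.2,orientation=R)
env.movel(RC+[0,0,.094],v=.12); st()
env.command_gripper(.04,40); s=st()
q=s["qpos"].copy(); q0=q.copy()
for k in range(3):
    q[5]=q0[5]+20.5*(k+1); env.move_joints(q); s=st()
s=st()
for c in ["top","scene"]:
    im,d=env.snapshot(c); cv2.imwrite(f"pics/{c}1.png",cv2.resize(im[190:330,210:410],None,fx=3.5,fy=3.5)[...,::-1])
E
```

```text
t 4.81 tcp [0.4955 0.0567 0.0946] q [   3.9   14.7  125.1   -0.    40.2 -121.5] F [-0.9 -0.3 -0.1] T [ 0.12 -0.02  0.  ] op 0.0913
t 5.5 tcp [0.4953 0.0564 0.0941] q [   3.8   14.7  125.1   -0.    40.2 -121.5] F [ 1.1 -5.2  0.6] T [-0.85 -0.14 -0.08] op 0.0516
t 5.93 tcp [0.4954 0.0562 0.0941] q [ 3.800e+00  1.470e+01  1.251e+02 -1.000e-01  4.020e+01 -1.013e+02] F [ 0.8 -5.3 -0.9] T [-0.79 -0.25 -0.1 ] op 0.0514
t 6.37 tcp [0.4954 0.0559 0.0941] q [ 3.800e+00  1.470e+01  1.251e+02 -1.000e-01  4.020e+01 -8.080e+01] F [ 2.2 -7.8 -1.2] T [-1.51 -0.33 -0.09] op 0.0513
t 6.8 tcp [0.4954 0.0558 0.0942] q [ 3.800e+00  1.470e+01  1.251e+02 -1.000e-01  4.020e+01 -6.030e+01] F [  1.9 -11.2  -0.5] T [-2.   -0.24 -0.08] op 0.0514
t 6.8 tcp [0.4954 0.0558 0.0942] q [ 3.800e+00  1.470e+01  1.251e+02 -1.000e-01  4.020e+01 -6.030e+01] F [  1.9 -11.2  -0.5] T [-2.   -0.24 -0.08] op 0.0514
```

View pics/scene1.png

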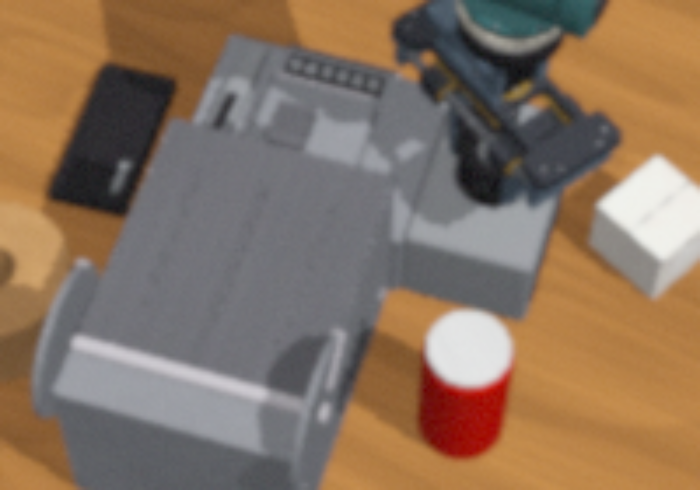

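Gripper holds the ring and nothing else has moved. I'll release, rise and check the pointer with the wrist camera.

```bash
python3 - <<'E'
from h import *
env.command_gripper(.091); env.movel(RC+[0,0,.2],v=.2); s=st()
im,d=env.snapshot("wrist"); cv2.imwrite("pics/w1.png",im[...,::-1]); np.savez("w1.npz",im=im,d=d,tcp=s["tcp_pos"],R=s["eef_rot"])
cv2.imwrite("pics/w1c.png",cv2.resize(im[100:300,200:420],None,fx=3,fy=3,interpolation=cv2.INTER_CUBIC)[...,::-1])
E
```

```text
t 8.34 tcp [0.4945 0.0567 0.1991] q [  3.9   4.4 123.   -0.   52.7 -60. ] F [-0.9 -1.   0.1] T [-0.03  0.   -0.02] op 0.0911
```

View pics/w1c.png

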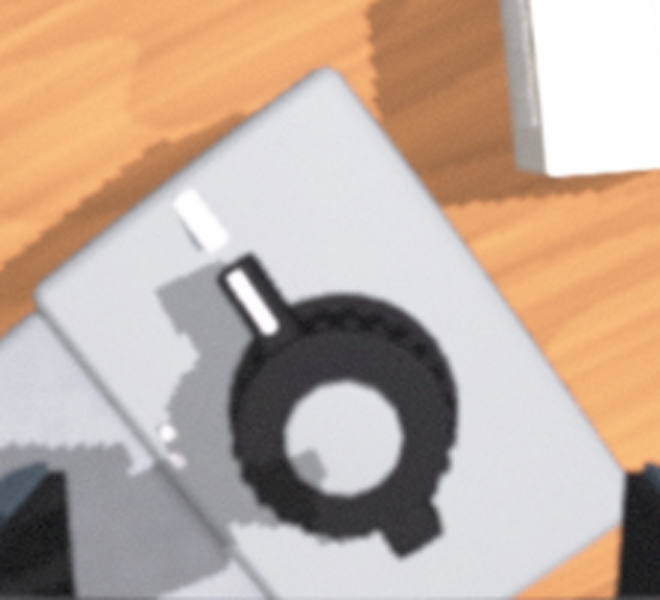

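View pics/w1.png

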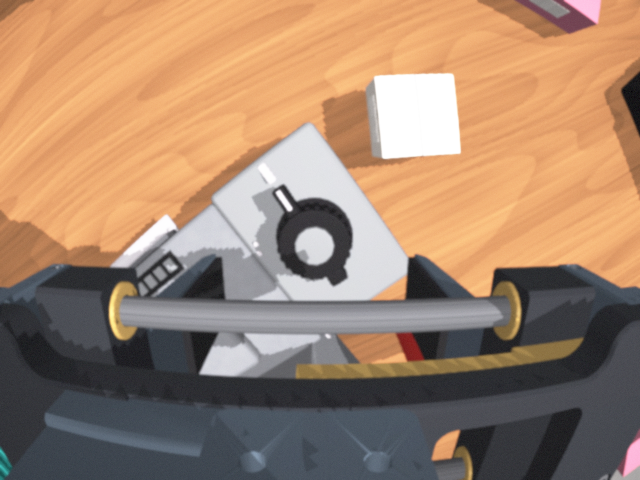

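```bash
python3 - <<'E'
from h import *
w=np.load("w1.npz"); a=(w["tcp"],w["R"]); f=lambda u,v:(u/3+200-.33,v/3+100-.33)
rc=wray(f(345,438),.120,*a); tip=wray(f(237,265),.116,*a); l2=wray(f(266,330),.117,*a); l1=wray(f(232,270),.117,*a); mk=wray(f(201,221),.087,*a)
g=lambda v:np.degrees(np.arctan2(-v[1],-v[0]))
print(rc,mk,np.linalg.norm((tip-rc)[:2]),"tip",g(tip-rc),"line",g(l1-l2),"mark",g(mk-rc))
E
```

```text
[0.49322848 0.05640835 0.12      ] [0.4337291  0.04468016 0.087     ] 0.04709476533366132 tip 5.633763107205985 line 2.4676959779891865 mark 11.15087495608933
```

```bash
python3 - <<'E'
from h import *
R=down(100.4)
p=TAB-.003*EX; p[2]=.25
env.reach(p,R); s=st()
im,d=env.snapshot("wrist"); cv2.imwrite("pics/w2.png",im[...,::-1]); np.savez("w2.npz",im=im,d=d,tcp=s["tcp_pos"],R=s["eef_rot"])
# lift path IK check
H=TAB+.218*EX
for t in (0,.5,1):
  for A in np.radians([0,20,40]):
    ph=t*A
    z=np.array([0,0,-1])*np.cos(ph)-EX*np.sin(ph); x=EY; RR=np.stack([x,np.cross(z,x),z],1)
    g=H+218e-3*(-np.cos(A)*EX+np.sin(A)*np.array([0,0,1])); print(t,np.degrees(A),np.round(env.solve_ik(g+.014*z,RR),1))
E
```

```text
t 9.24 tcp [ 0.5688 -0.0767  0.2487] q [ -10.     8.1  112.9    0.    59.2 -110.3] F [ 0.4 -0.2  0.6] T [ 0.1   0.07 -0.04] op 0.0911
0 0.0 [  -9.9   15.9  115.4   -0.    48.7 -110.3]
0 20.0 [  -9.5   11.3  112.    -0.    56.7 -109.9]
0 40.0 [  -8.3   10.6  105.4   -0.    64.  -108.7]
0.5 0.0 [  -9.9   15.9  115.4   -0.    48.7 -110.3]
0.5 20.0 [  -8.1   15.4  107.3   -3.4   66.9 -106.9]
0.5 40.0 [  -6.    19.3   96.1   -5.6   84.  -104.9]
1 0.0 [  -9.9   15.9  115.4   -0.    48.7 -110.3]
1 20.0 [  -7.    19.8  102.7   -6.    76.7 -105. ]
1 40.0 [  -4.5   28.3   88.    -9.7  102.6 -103.6]
```

View pics/w2.png

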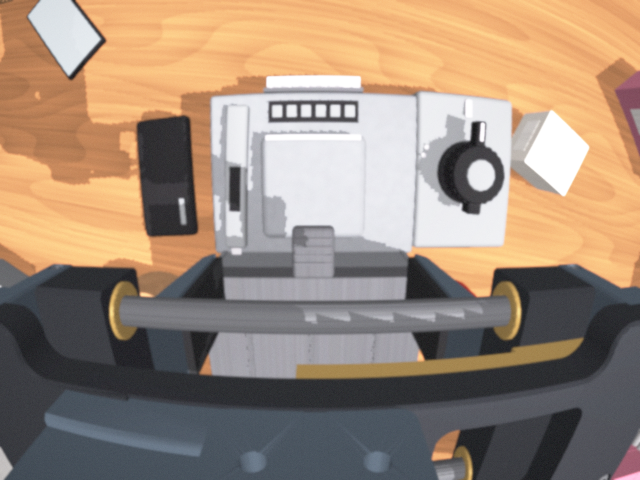

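```bash
python3 - <<'E'
from h import *
w=np.load("w2.npz"); a=(w["tcp"],w["R"])
for uv,z in [((313.5,227),.168),((313.5,276),.168),((294,250),.168),((333.5,250),.168)]:
    p=wray(uv,z,*a)-TAB; print(p@EX,p@EY)
E
```

```text
-0.017968981016654246 -0.00012479442626777762
0.018090836751434632 -0.00026004210664260695
-0.0014150999770878572 -0.013948718868780956
-0.0013313263169729922 0.01392663318103871
```

```bash
cat >> h.py <<'E'
H=TAB+.218*EX
def lift(Adeg,t=.5,out=.002,dep=.014):
    A=np.radians(Adeg); ph=t*A; U=np.array([0,0,1.])
    z=-U*np.cos(ph)-EX*np.sin(ph); R=np.stack([EY,np.cross(z,EY),z],1)
    g=H+(.218+out)*(-np.cos(A)*EX+np.sin(A)*U)
    return g+dep*z,R
E
python3 - <<'E'
from h import *
p,R=lift(0)
env.movel(p+[0,0,.05],v=.15,orientation=R); env.movel(p,v=.08); st()
env.command_gripper(.02,35); st()
for A in (5,10,15,20):
    p,R=lift(A); env.movel(p,v=.06,orientation=R); st()
for c in ["top","scene"]:
    im,d=env.snapshot(c); np.savez(f"{c}2.npz",im=im,d=d,P=pts(c,d)); cv2.imwrite(f"pics/{c}2.png",cv2.resize(im[170:340,210:410],None,fx=3.5,fy=3.5)[...,::-1])
E
```

```text
t 10.56 tcp [ 0.5708 -0.0769  0.1491] q [ -10.    15.8  115.6    0.    48.6 -110.4] F [ 0.3  0.2 -0.3] T [ 0.05 -0.03  0.08] op 0.0909
t 11.52 tcp [ 0.5707 -0.0776  0.1491] q [-1.000e+01  1.580e+01  1.156e+02 -1.000e-01  4.860e+01 -1.104e+02] F [-0.3 -7.  -0.3] T [-1.09  0.   -0.05] op 0.0296
t 11.98 tcp [ 0.5709 -0.0775  0.1681] q [  -9.6   15.2  113.9   -1.1   53.2 -109.3] F [ 3.1 -6.8 -4.8] T [-1.2  -0.27  0.03] op 0.0297
t 12.45 tcp [ 0.5727 -0.0772  0.1871] q [  -9.2   14.9  112.    -2.1   57.8 -108.4] F [ 3.1 -6.4 -5.2] T [-1.11 -0.42  0.14] op 0.0299
t 12.92 tcp [ 0.5762 -0.0765  0.2058] q [  -8.7   14.9  109.8   -2.8   62.4 -107.6] F [ 2.6 -6.9 -6.3] T [-1.12 -0.46  0.11] op 0.0298
t 13.38 tcp [ 0.5811 -0.0756  0.224 ] q [  -8.2   15.2  107.5   -3.5   66.9 -107. ] F [ 1.8 -8.  -5.4] T [-1.18 -0.39  0.22] op 0.0296
```

View pics/scene2.png

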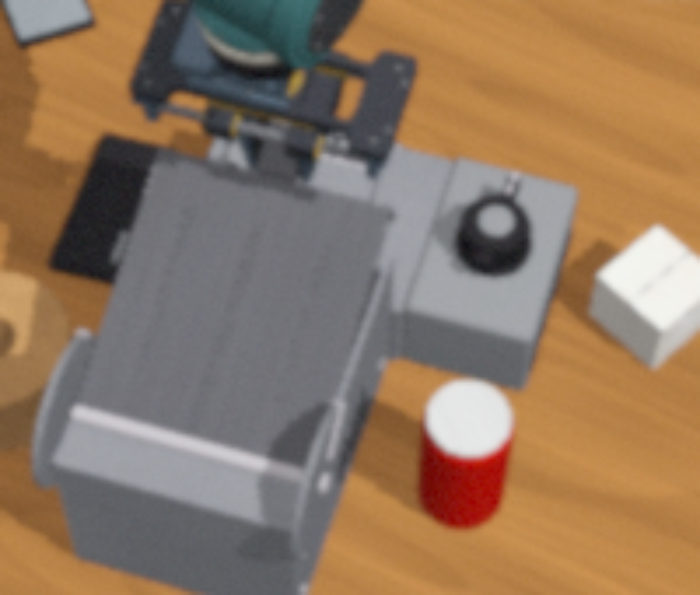

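Cover is rising with the tab (front edge lifted) and the ring's pointer (crop 513,180) is on the mark. Continuing to 40° and measuring the angle by depth.

```bash
cat > ang.py <<'E'
from h import *
def angle(tag):
    for c in ["top","scene"]:
        im,d=env.snapshot(c); P=pts(c,d); np.savez(f"{c}{tag}.npz",im=im,d=d)
        cv2.imwrite(f"pics/{c}{tag}.png",cv2.resize(im[150:340,210:410],None,fx=3.1,fy=3.1)[...,::-1])
        q=P-H; a=-(q@EX); b=q@EY; z=q[...,2]
        m=(d>0)&(np.abs(b)<.07)&(a>.06)&(a<.17)&(z>.02)&(z<.22)&((a<.1)|(np.abs(b)>.04))
        A,Z=a[m],z[m]
        for _ in range(3):
            k=np.polyfit(A,Z,1); r=np.abs(Z-np.polyval(k,A)); A,Z=A[r<.006],Z[r<.006]
            if len(A)<20: break
        print(c,len(A),"angle",np.degrees(np.arctan(k[0])),"offset",k[1])
E
python3 - <<'E'
from ang import *
for A in (25,30,35,38):
    p,R=lift(A); env.movel(p,v=.06,orientation=R); st()
angle(3)
E
```

```text
t 13.95 tcp [ 0.5876 -0.0744  0.2418] q [  -7.7   15.8  104.9   -4.2   71.3 -106.3] F [ 0.8 -8.  -6.5] T [-1.12 -0.4   0.26] op 0.0297
t 14.42 tcp [ 0.5956 -0.073   0.2588] q [  -7.2   16.6  102.2   -4.7   75.6 -105.8] F [ 0.1 -7.5 -4.2] T [-1.09 -0.28  0.3 ] op 0.0292
t 14.88 tcp [ 0.605  -0.0712  0.2751] q [  -6.6   17.7   99.3   -5.2   79.9 -105.4] F [-0.8 -6.5 -5.3] T [-1.01 -0.07  0.32] op 0.0295
t 15.22 tcp [ 0.6113 -0.0701  0.2844] q [  -6.3   18.5   97.5   -5.5   82.4 -105.1] F [-2.2 -7.6 -4.9] T [-1.07  0.09  0.36] op 0.0296
top 9 angle -51.778017780735304 offset 0.3155217076938099
scene 1273 angle 39.31369820176079 offset 0.001039056254838912
```

View pics/scene3.png

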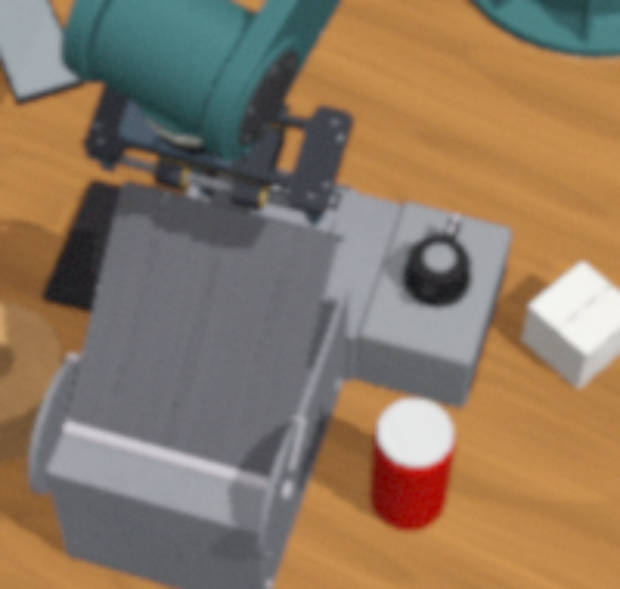

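```bash
python3 - <<'E'
from ang import *
p,R=lift(39); env.movel(p,v=.03,orientation=R); env.wait(.7); s=st(); print(np.round(s["dq"],2))
angle(4)
for n in ["knife","can","white_carton","gift_carton"]:
    for m in env.masks_of(n,"scene")[:1]: print(n,round(m["confidence"],2),m["rect"])
st()
E
```

```text
t 16.3 tcp [ 0.6134 -0.0697  0.2872] q [  -6.2   18.8   96.9   -5.6   83.2 -105. ] F [-1.6 -6.8 -6.5] T [-1.04  0.03  0.35] op 0.03
[ 0.08 -0.1  -0.12  0.   -0.04 -0.01]
top 11 angle -39.10519577301753 offset 0.24158520483685164
scene 1318 angle 39.86794626479666 offset 0.0019291028635401125
can 0.82 [328.3, 278.3, 23.5, 44.5]
white_carton 0.93 [379.1, 234.9, 37.5, 36.2]
gift_carton 0.95 [452.7, 225.9, 60.2, 65.3]
t 16.6 tcp [ 0.6134 -0.0697  0.2872] q [  -6.2   18.8   96.9   -5.6   83.2 -105. ] F [-2.5 -6.6 -5.6] T [-1.03  0.02  0.43] op 0.0294
```

Cover measured at 39.9°, steady, grip closed on the tab (30 mm). Handing in.

```bash
python3 - <<'E'
from h import *
print(env.finish_job()); st()
E
```

```text
the job is handed in; nothing more can be done
None
the job is handed in; nothing more can be done
```

I turned the lock ring clockwise 61.5° to its locked mark with the cover shut. Then I pinched the cover's thumb tab and lifted it to the threading mark. I handed the job in at about 16.6 s, still holding the cover there with 35 N of grip.

- **Ring:** the wrist picture after release put the pointer about 5° past the mark. The stop is 3.4° past it, so within the measuring error the ring is at or near its stop. The later scene pictures also show the pointer at the mark.
- **Cover:** the scene camera's depth gave 39.9° open. The arm was still, the fingers were closed on the 30 mm tab, and the wrist carried about 6 N of load. The top camera could not confirm the angle because it had only 11 usable points there, so I relied on the scene camera.
- **Bench:** the can, white carton and gift carton were in the same place to within a few pixels. The knife was not detected in the last picture, where the gripper may be hiding it. I did not re-check the spare roll, power bank or phone by number, but the arm never came near them.

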